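# Release a seed ball into the tray with the rocker gate

### The arm

A 7-joint arm with a two-finger parallel gripper is mounted at the origin on the work surface. World frame = base frame: x ahead of the robot, y to its left, z up, the work surface at z = 0. Lengths are in mm, angles in degrees, forces in N, time in s.
With the tool pointing down it reaches from about 400 to 850 mm from the base axis. Payload 10.4 kg.
Tool frame: the origin (TCP) lies between the finger pads; the fingertips stand 14 mm ahead of it and the grasp point (between the pads) lies 5 mm behind it; z points along the fingers, y is the line along which they close (so a half turn about z gives the same grasp; the last joint's range is limited). The gripper opens to 87 mm and grips with 3 to 60 N. Pads are 19 mm wide; open, the fingers measure 117 mm over their backs; the gripper's body (75 mm by 190 mm) begins 51 mm behind the grasp point.
Start: joints at [-68.732, 19.034, -3.707, 83.658, 1.238, 77.344, -5.071], TCP at [239.802, 577.188, 236.576] pointing down, gripper open.
Joint ranges: [-148.97, 148.97], [-28.65, 121.19], [-84.17, 76.75], [9.2, 138.47], [-72.65, 252.65], [3.7, 117.97], [-149.18, 149.18]. Speed limits (degrees/s): [127.2, 127.2, 159.86, 159.86, 180, 180, 180].

### API

Orientations are given as a 3x3 rotation matrix whose columns are the frame's x, y, z axes.
In Python, from bench import bot gives the robot as it stands.
- The arm moves only by the tool arm_command, never from a script. Its argument "rows" is a list of rows, each a list of 7 numbers: the opening, from 0 (shut) to 1 (fully open), then the shift along the tool's x, y, z in units of 40 mm (1.0 is 40 mm), then the turn, a rotation vector about the tool's x, y, z in units of 8 degrees (1.0 is 8 degrees). A call has exactly 5 rows; each row is the pose to reach, as a shift and turn from the pose commanded when the call began, along the tool's axes at that moment; what a row does not reach only later rows make up. A row lasts 1/10 s, in which the tool goes at most 50 mm and 8.59 degrees, less where a joint would pass 70% of its speed; a pose out of reach is approached as far as the arm can. A call with a gripper value outside its range is refused whole. The fingers move at their own pace and stop on an object; "newtons" is the grip in N (left out, the last holds). Time passes only in rows, so rows that repeat a pose let the fingers close, or fill a call up. It gives the time, the measured TCP pose, the force, the opening and the grip force at its end, in the units of the state.
- bot.get_obs(): the state, without advancing time (a new reading comes with each control period).
- bot.capture(name): name is "scene" or "top" or "wrist"; returns a dict with "img" (420x560x3 uint8, red, green, blue), "fx", "fy", "cx", "cy" (pixels), "rvec" (rotation vector, rad) and "tvec" (3), from world to camera coordinates, as OpenCV has them; the wrist camera has in their place "hand_eye" (4x4, takes a point from camera to tool coordinates, whose origin is the TCP and whose axes are the flange's). Camera axes: x right, y down, z forward; pixel columns grow to the right and rows downward; lengths in mm; the calibration is good to about 2 mm. A picture is of the moment at which its call begins: read the wrist's pose just before it. There is no depth.
- bot.sign_off(): hands the job in; it is judged then, once.
Trained networks look in the newest picture that a camera, given by its name, has taken for a name from the list of things; names that differ only in an ending like _2 or _b are one class to them, and where a whole thing is asked for, a point or a joint stands for the part that bears it (a point fixed in the world has none). Each returns a list of dicts, best first, with "score" (0 to 1); they miss things now and then, are a little off and sometimes report something else, mostly with a low value. They report only what shows in the picture. A call takes as long as a camera call. They do not tell look-alikes from the thing itself.
- bot.find_in(label, camera): "xyz" ([x, y, z] in mm, in the coordinates of the camera as it stood for that picture, good to about 4 mm: the middle of the surface that is visible of it).
- bot.trace(label, camera): "pixels" (420x560 bool, what is visible of it).
The state is a dict: "clock": time; "q": joint angles; "joint_velocities": joint speeds; "tau": joint torques, N m; "position": TCP position; "eef_rot": TCP orientation; "force": force on the tool from outside, world axes, zero at the start; "ft_torque": the same for the moment, N m; "finger_gap": opening from 0.0 (shut) to 1.0 (fully open); "gripper_force": force on a finger pad.
Only numpy, scipy, OpenCV 4.12 (cv2) and the standard library are available. Lean on these libraries where they do the work, as an engineer would, in place of code of your own. Each camera call takes 0.05 s, during which the arm holds its last target. There are 200 camera calls.

### The job

Push the bamboo tray along the bench, without picking it up, until its far end rests squarely against the stop bar, with the mouth of the seed-ball chute over it. Then press down the paddle end of the rocking lever with the fingertips so that the other end lifts the gate and the clay ball rolls into the tray, and let the paddle come back up so that the gate is shut. Do not touch the ball or the gate, and leave everything else on the bench where it is.

Things in the scene. Friction and masses are not known exactly. Their poses are not given: they have to be found in the camera images.
- dispenser: seed-ball dispenser, fixed; origin on the bench, x away from the robot (the way the tray is pushed), y left. Plywood base (x -45 to 180, y 20 to 210 mm) with two 138 mm tall cheeks at x = 0 for the lever, which lies along x at y = 80, beam 125 mm up. Open aluminium chute along y at x = 120, 52 mm wide, from y = 210 (about 120 mm high) down to its mouth at y = -58 (underside 44 mm up).
- tray_stop (a point): point on the front face of the 30 mm high, 220 mm long plywood stop bar (dispenser x = 165, y = -115, 15 mm above the bench) where the middle of the tray's far end belongs. The face is square to the dispenser's x axis.
- chute_mouth (a point): middle of the chute floor at its open lower end, 50 mm above the bench; the ball flies out here towards -y of the dispenser
- tray: loose bamboo tray, 140 mm along its x, 150 mm along its y, walls 30 mm high and 6 mm thick, slatted floor 5 to 9 mm up, 0.25 kg; origin at the centre of its underside. Starts 70 to 110 mm short of the stop on the robot's side, up to 15 mm off sideways, slightly turned. Home against the stop its origin is at x = 95, y = -115 mm of the dispenser, the chute mouth 14 mm above its walls.
- paddle (a point): flat wooden paddle, 50 x 44 mm, at the robot's end of the rocking lever, 110 mm from the pivot; this point is the centre of its top face, 137 mm above the bench at rest. To be pressed down.
- lever (a joint): angle of the rocking lever, 0 at rest (level, gate shut), 0.32 rad at its stop (paddle about 35 mm lower and a little nearer the pivot). The gate is high enough for the ball from about 0.22 rad. A spring returns it; pressing takes about 3 N at first and 6 N at the stop.
- gate (a point): steel gate plate, 30 mm wide, 42 mm tall, hanging from the far end of the lever, 120 mm beyond the pivot, into the chute; this point is the middle of its lower edge. Not to be touched.
- seed_ball_center (a point): centre of the loose clay seed ball, 32 mm across, that waits in the chute against the gate. Let go, it rolls about 140 mm down the chute in about 0.6 s and drops into the tray. Not to be touched.
- black_pot: black plastic plant pot, 120 mm across, 110 mm tall, left of the dispenser; origin at its foot centre; to be left alone
- thimble_pot: tiny terracotta pot, 40 mm across and 42 mm tall, between the tray and the paddle; origin at its foot centre; to be left alone
- clay_saucer: shallow clay saucer, 130 mm across, 22 mm tall, left of the paddle; origin at its foot centre; to be left alone
- garden_fork: red-handled steel hand fork, 300 mm long, lying to the right of the tray, at most 26 mm high; origin near its middle; to be left alone
- spray_bottle: white plastic spray bottle with press-button nozzle, 72 mm across, 198 mm tall, right of the fork; origin at its foot centre; to be left alone
- dibber: upright turned wooden dibber, about 34 mm across, 130 mm tall, left of the dispenser; origin at its foot centre; to be left alone
- seed_ball: the same clay ball; origin on its surface (turns as it rolls), so use its centre point instead
There are look-alikes about, which are no part of the job. What is shaped like the tray but black or blue is not meant.

How it is judged (in metres and radians):
On the way, in this order (a step that is already met when the one before it is completed fails the run):
1. the tray is pushed home against the stop under the chute while the gate is still shut (x of tray in the frame of dispenser between 0.083 and 0.1 m and y of tray in the frame of dispenser between -0.15 and -0.08 m and angle between the x axis of tray and the x axis of dispenser, either way round below 0.15 rad and value of joint lever below 0.08 rad), for 0.1 s.
2. the paddle is pressed down with the fingers so that the gate lifts (x of tray in the frame of dispenser between 0.083 and 0.1 m and y of tray in the frame of dispenser between -0.15 and -0.08 m and angle between the x axis of tray and the x axis of dispenser, either way round below 0.15 rad and value of joint lever above 0.15 rad and contact force between the fingers and lever_c1 above 0.5 N), for 0.02 s.
3. the ball is in the tray (x of seed_ball_center in the frame of tray between -0.066 and 0.066 m and y of seed_ball_center in the frame of tray between -0.071 and 0.071 m and z of seed_ball_center in the frame of tray below 0.036 m), for 0.1 s.
At the end, for the whole second after the job is handed in: The tray stands within 12 mm of the stop, within 35 mm sideways of its place under the mouth and within 0.15 rad of square; the ball lies inside the tray, at rest (under 0.05 m/s); the lever is back within 0.04 rad of level; the robot is clear (all of step 3 and x of tray in the frame of dispenser between 0.083 and 0.1 m and y of tray in the frame of dispenser between -0.15 and -0.08 m and angle between the x axis of tray and the x axis of dispenser, either way round below 0.15 rad and value of joint lever below 0.04 rad and linear speed of seed_ball below 0.05 m/s and linear speed of tray below 0.02 m/s); the robot touches nothing.
It fails at once if the tray is lifted or tipped (height (world z) of tray above 0.012 m or angle between tray's own z axis and vertical above 0.12 rad).
It fails at once if the robot touches the ball (contact force between any of the arm, the fingers and seed_ball above 0.3 N).
It fails at once if the robot touches the gate (contact force between any of the arm, the fingers and lever_c2 above 0.5 N).
It fails at once if a bystander is moved by more than 25 mm (distance of any of black_pot, thimble_pot, clay_saucer, garden_fork, spray_bottle, dibber from where it was at the start of the episode above 0.025 m).
It also fails if it takes over 51 s, if anything falls off the work surface, if the arm or the gripper's body presses on something with over 40 N, if the wrist force passes 120 N, or if a joint passes its speed limit or range.

## Working session

There is one attempt and no reset: what is moved stays moved. The work goes in short steps, Python scripts to look and compute and a tool call to move; the robot and the scene stay as the last step left them, time stands still between calls to the robot, and variables do not carry over. Pictures are saved under pics/ and viewed, at most 10 in all, crops included, and the job is handed in when it is done.

Besides the shell and the picture viewer there is one more tool, called after ">>>" by a JSON object that holds its "fn" and its "kwargs", one argument or row to a line. arm_command: Moves the arm, as the interface text tells. Its arguments: {"type":"object","properties":{"rows":{"type":"array","items":{"type":"array","items":{"type":"number"}}},"newtons":{"type":"number"}},"required":["rows"]}

```bash
mkdir -p pics; cat > h.py <<'E'
import numpy as np, cv2
from bench import bot
def cap(n,save=None):
    o=bot.get_obs(); c=bot.capture(n)
    if save: cv2.imwrite(f'pics/{save}.png',c['img'][:,:,::-1])
    if n=='wrist':
        H=np.array(c['hand_eye']); R=np.array(o['eef_rot']);t=np.array(o['position'])
        c['R']=R@H[:3,:3]; c['t']=R@H[:3,3]+t
    else:
        R=cv2.Rodrigues(np.array(c['rvec'],float))[0]; c['R']=R.T; c['t']=-R.T@np.array(c['tvec'],float).ravel()
    return c
def w(c,p): return c['R']@np.array(p)+c['t']
def px(c,P):
    q=c['R'].T@(np.array(P)-c['t']); return np.array([c['fx']*q[0]/q[2]+c['cx'],c['fy']*q[1]/q[2]+c['cy']])
def ray(c,uv,z):
    d=c['R']@np.array([(uv[0]-c['cx'])/c['fx'],(uv[1]-c['cy'])/c['fy'],1.]); return c['t']+d*(z-c['t'][2])/d[2]
E
python3 - <<'E'
from h import *
np.set_printoptions(precision=1,suppress=True)
for n in ['scene','top']:
    c=cap(n,n+'0'); print(n,c['t'])
    for l in ['dispenser','tray','paddle','gate','seed_ball','black_pot','thimble_pot','clay_saucer','garden_fork','spray_bottle','dibber']:
        for r in bot.find_in(l,n)[:3]:
            p=w(c,r['xyz']); print(l,round(r['score'],2),p,px(c,p))
o=bot.get_obs();print(o['clock'],np.array(o['eef_rot']),o['force'])
E
```

```text
scene [1315.6 -357.6 1101.3]
dispenser 0.79 [682.9 126.3  54.6] [339.8 231.2]
tray 0.96 [ 691.3 -413.8    4.4] [167.3 308.6]
tray 0.82 [561.7 -52.4   8.2] [269.1 230.3]
tray 0.7 [ 270.9 -243.7    7.8] [183.9 186.2]
paddle 0.56 [574.1 126.6 134.1] [324.9 188.6]
gate 0.98 [576.7 124.5 131.9] [324.7 189.9]
seed_ball 0.69 [567.  355.   71.9] [384.7 178.6]
seed_ball 0.5 [693.1 143.6  97.7] [348.4 223. ]
black_pot 0.59 [569.6 356.3  70.1] [385.4 179.4]
black_pot 0.35 [431.  302.4  15.2] [347.4 168.4]
thimble_pot 0.57 [577.6 126.4 132.3] [325.4 189.8]
thimble_pot 0.51 [478.5  73.7  33.4] [294.3 194.4]
clay_saucer 0.57 [427.4 300.8  15.5] [346.5 167.8]
garden_fork 0.91 [ 654.8 -213.3   17.1] [230.8 270.3]
garden_fork 0.18 [684.7 125.   53.7] [339.7 231.9]
spray_bottle 0.58 [ 513.6 -299.9  109.6] [182.8 225.2]
dibber 0.31 [478.   74.7  33.9] [294.5 194.1]
top [ 386.5  -64.1 1383.9]
dispenser 0.72 [646.5 133.5  29.7] [215.8 179.4]
tray 0.89 [ 311.2 -534.6    5.8] [446.8 304.2]
tray 0.72 [565.  -49.4   5.6] [278.5 210.4]
tray 0.71 [ 286.2 -253.7    5.3] [347.6 310.2]
paddle 0.83 [549.2 132.3 133.2] [209.2 208. ]
gate 0.71 [549.6 129.6 132.1] [210.3 208. ]
gate 0.3 [ 485.4 -284.7  131.7] [366.9 237. ]
seed_ball 0.64 [446.4 298.4   9.7] [156.  247.6]
black_pot 0.76 [582.1 366.2  55.1] [130.7 197.7]
thimble_pot 0.43 [484.7  73.9  27.2] [234.2 236.1]
thimble_pot 0.29 [ 603.1 -206.    14.2] [332.9 198.6]
clay_saucer 0.74 [443.9 302.8  11.7] [154.2 248.4]
clay_saucer 0.24 [549.  126.9 131.8] [211.3 208.3]
garden_fork 0.59 [ 601.5 -209.5   16.7] [334.2 199. ]
spray_bottle 0.69 [ 485.1 -281.8  129. ] [365.7 237.1]
dibber 0.34 [ 604.  -208.    14.2] [333.6 198.3]
1.2 [[-0.9  0.4 -0. ]
 [ 0.4  0.9  0. ]
 [ 0.   0.  -1. ]] [-0.2 -0.2  0.5]
```

View pics/top0.png

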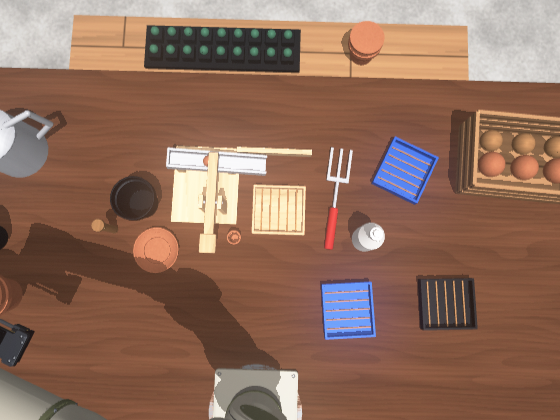

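View pics/scene0.png

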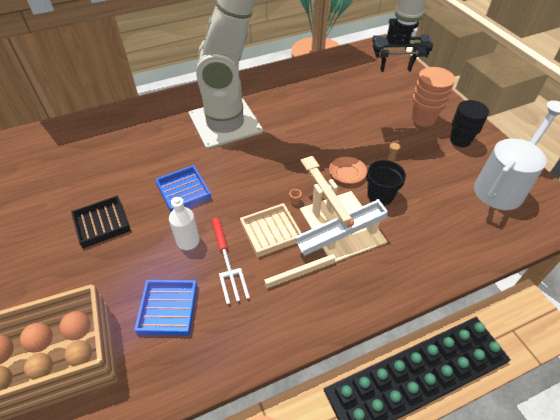

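The top view shows the bamboo tray at (278,210), the paddle at (207,243), the thimble pot at (234,237), the stop bar at (262,151) and the fork at (335,200). The look-alikes are blue trays at (405,170) and (348,310) and a black tray at (447,302). The bamboo-coloured tray next to the stop is the one meant; I'll confirm it in an enlarged crop.

```bash
python3 - <<'E'
import cv2
i=cv2.imread('pics/top0.png')[135:265,160:350]
cv2.imwrite('pics/crop.png',cv2.resize(i,None,fx=4,fy=4,interpolation=cv2.INTER_CUBIC))
E
```

```text
(no output)
```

View pics/crop.png

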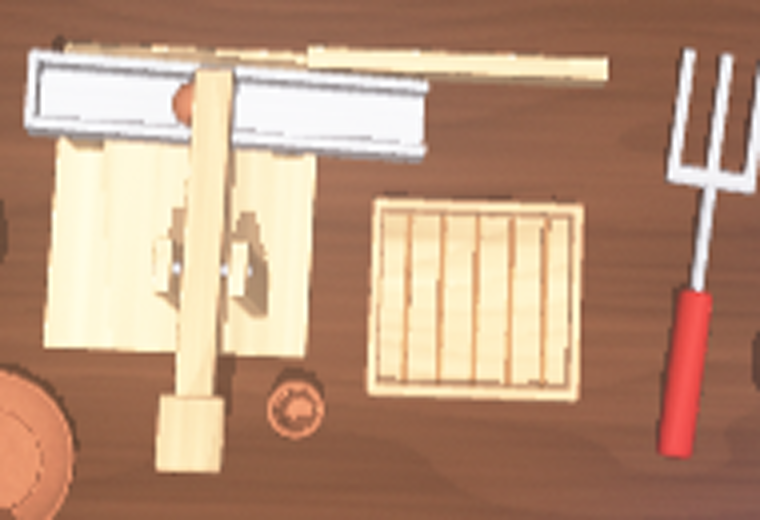

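The crop shows tray (bamboo, slatted) corners at (375,200), (583,206), (578,400), (368,394) in crop pixels. That confirms it as the right tray. The paddle is at (190,434), the chute mouth at (426,120) and the stop's front edge at (308,68)-(607,80). Now I'll fit the frames.

```bash
python3 - <<'E'
from h import *
from scipy.optimize import least_squares
np.set_printoptions(precision=1,suppress=True)
c=cap('top'); f=lambda u:np.array(u)/4+[160,135]
D=[((-110,80,137),(190,434)),((-135,102,137),(156,470)),((-135,58,137),(219,472)),((-85,102,137),(162,396)),((-85,58,137),(223,396)),((-45,210,10),(44,348)),((-45,20,10),(304,356)),((120,-58,50),(426,120))]
def T(p,P,z=None):
    a=p[2];return np.array([p[0]+np.cos(a)*P[0]-np.sin(a)*P[1],p[1]+np.sin(a)*P[0]+np.cos(a)*P[1],P[2]])
def res(p): return np.concatenate([px(c,T(p,P))-f(u) for P,u in D])
r=least_squares(res,[640,50,0],x_scale=[100,100,1]);p=r.x
print('disp',p[:2],np.degrees(p[2]),r.fun*4)
print('bar edge px pred',[(px(c,T(p,P))-[160,135])*4 for P in [(165,-5,30),(165,-115,30),(165,-225,30)]])
print('bar clicks', [ray(c,f(u),30) for u in [(308,68),(607,80)]])
t=[ray(c,f(u),30) for u in [(375,200),(583,206),(578,400),(368,394)]]
print('tray',*t); t=np.array(t);m=t.mean(0);print(m)
v=(t[0]+t[1]-t[2]-t[3])[:2];print('yaw tray',np.degrees(np.arctan2(v[1],v[0])), 'sizes',np.linalg.norm(t[0]-t[1]),np.linalg.norm(t[1]-t[2]))
a=p[2];R=np.array([[np.cos(a),-np.sin(a)],[np.sin(a),np.cos(a)]])
print('tray in disp',R.T@(m[:2]-p[:2]))
for n,P in dict(stop=(165,-115,15),home=(95,-115,0),paddle=(-110,80,137),mouth=(120,-58,50)).items(): print(n,T(p,P))
np.save('p.npy',p)
E
```

```text
disp [565.6  50.2] -0.47095470802602524 [ 0.6 -1.2 -1.5  0.   3.2  0.6 -2.8 -2.7  3.5 -0.1 -1.  -1.4  1.9  0.6
 -4.2  4.5]
bar edge px pred [array([352.4,  67.1]), array([504. ,  72.8]), array([655.6,  78.5])]
bar clicks [array([728.9,  75.9,  30. ]), array([ 726.6, -141. ,   30. ])]
tray [633.3  23.7  30. ] [ 633.4 -125.8   30. ] [ 493.7 -125.5   30. ] [493.5  23.5  30. ]
[563.5 -51.   30. ]
yaw tray 0.0029569038971538077 sizes 149.51640096755418 139.6802892986067
tray in disp [  -1.3 -101.2]
stop [729.6 -66.2  15. ]
home [659.6 -65.6   0. ]
paddle [456.3 131.1 137. ]
mouth [685.1  -8.8  50. ]
```

```bash
cat >> h.py <<'E'
from scipy.spatial.transform import Rotation as Ro
RT=np.diag([-1.,1,-1])
def go(*P):
    "tool units from the present pose to world points, turn to RT"
    o=bot.get_obs(); R=np.array(o['eef_rot']); t=np.array(o['position'])
    print('clock',o['clock'],'pos',t.round(1),'F',np.round(o['force'],1))
    for q in P: print(q,'->',(R.T@(np.array(q)-t)/40).round(3),'turn',(np.degrees(Ro.from_matrix(R.T@RT).as_rotvec())/8).round(3))
E
python3 - <<'E'
from h import *
go((440,250,230),(440,-51,120)); print(np.round(bot.capture('wrist')['hand_eye'],2)); print(bot.get_obs()['eef_rot'])
E
```

```text
clock 1.25 pos [239.8 577.2 236.6] F [-0.1  0.2  1.4]
(440, 250, 230) -> [-7.761 -5.633  0.164] turn [ 0.   -0.   -2.82]
(440, -51, 120) -> [-10.648 -12.583   2.913] turn [ 0.   -0.   -2.82]
[[  -0.     -0.96   -0.27   73.33]
 [   1.     -0.     -0.     -1.05]
 [  -0.     -0.27    0.96 -147.9 ]
 [   0.      0.      0.      1.  ]]
[[-9.23447189e-01  3.83725538e-01 -4.12545495e-06]
 [ 3.83725537e-01  9.23447188e-01  5.03306476e-05]
 [ 2.31227946e-05  4.48946526e-05 -9.99999999e-01]]
```

>>> {"fn": "arm_command", "kwargs": {
  "rows": [
    [1,-0.9,-0.65,0,0,0,-0.5],
    [1,-1.8,-1.3,0,0,0,-1.2],
    [1,-2.8,-2,0.1,0,0,-2],
    [1,-3.8,-2.7,0.1,0,0,-2.8],
    [1,-4.7,-3.4,0.1,0,0,-2.82]
  ]
}}

```text
clock: 1.8
position: [362.4, 377.3, 232.6]
eef_rot: [[-1.0, -0.003, 0.0], [-0.003, 1.0, 0.0], [-0.0, 0.0, -1.0]]
force: [-0.5, 0.2, -0.2]
finger_gap: 1.001
gripper_force: 0.0
```

```bash
python3 -c "
from h import *
go((440,250,230),(440,-51,200),(440,-51,27))"
```

```text
clock 1.8 pos [362.4 377.3 232.6] F [-0.5  0.2 -0.2]
(440, 250, 230) -> [-1.929 -3.189  0.066] turn [0.002 0.003 0.023]
(440, -51, 200) -> [ -1.905 -10.714   0.814] turn [0.002 0.003 0.023]
(440, -51, 27) -> [ -1.904 -10.715   5.139] turn [0.002 0.003 0.023]
```

>>> {"fn": "arm_command", "kwargs": {
  "rows": [
    [1,-0.4,-1.1,0,0,0,0],
    [1,-0.8,-2.3,0,0,0,0],
    [1,-1.2,-3.5,0,0,0,0],
    [1,-1.6,-4.6,0,0,0,0],
    [1,-1.9,-5.7,0,0,0,0]
  ]
}}

```text
clock: 2.3
position: [437.8, 149.3, 232.8]
eef_rot: [[-1.0, 0.001, 0.001], [0.001, 1.0, 0.001], [-0.001, 0.001, -1.0]]
force: [0.8, 1.0, -0.1]
finger_gap: 0.999
gripper_force: 0.0
```

>>> {"fn": "arm_command", "kwargs": {
  "rows": [
    [1,0,-1.1,0,0,0,0],
    [1,0,-2.3,0,0,0,0],
    [1,0,-3.5,0.3,0,0,0],
    [1,0,-4.6,0.9,0,0,0],
    [1,0,-5.0,1.8,0,0,0]
  ]
}}

```text
clock: 2.8
position: [438.1, -52.7, 161.6]
eef_rot: [[-1.0, 0.005, 0.005], [0.005, 1.0, 0.001], [-0.005, 0.001, -1.0]]
force: [0.5, 1.7, -1.5]
finger_gap: 1.001
gripper_force: 0.0
```

```bash
python3 -c "
from h import *
np.set_printoptions(precision=1,suppress=True)
go((460,-51,90),(460,-51,27))
for n in ['wrist']:
    c=cap(n,'w1')
    for l in ['tray','thimble_pot','garden_fork','paddle']:
        for r in bot.find_in(l,n)[:2]: p=w(c,r['xyz']); print(l,r['score'],p,px(c,p))
"
```

```text
clock 2.8 pos [438.1 -52.7 161.6] F [ 0.5  1.7 -1.5]
(460, -51, 90) -> [-0.5  0.   1.8] turn [ 0.  0. -0.]
(460, -51, 27) -> [-0.5  0.   3.4] turn [ 0.  0. -0.]
tray 0.96 [ 313.7 -236.6   10.9] [63.9 52.6]
tray 0.56 [557.9 -53.4   6.7] [282.5 302.6]
thimble_pot 0.74 [479.9  79.5  31.1] [425.9 242.4]
```

View pics/w1.png

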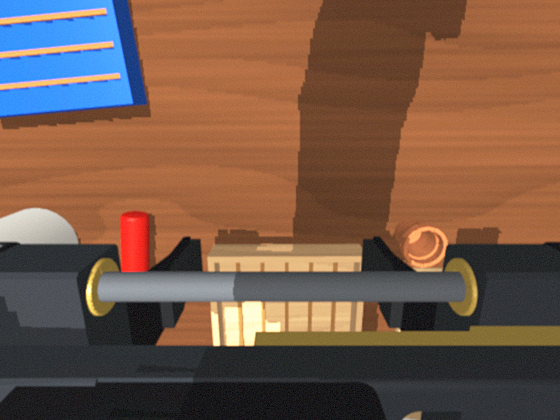

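The wrist view shows the tray's near edge at (285,250), centred between the fingers. The thimble pot at (425,243) and the fork handle at (135,240) are both outside them. I'll go down.

>>> {"fn": "arm_command", "kwargs": {
  "rows": [
    [1,0,0,0.8,0,0,0],
    [1,0,0,1.6,0,0,0],
    [1,0,0,2.4,0,0,0],
    [1,0,0,3.1,0,0,0],
    [1,0,0,3.35,0,0,0]
  ]
}}

```text
clock: 3.55
position: [437.1, -47.1, 25.6]
eef_rot: [[-1.0, -0.002, -0.001], [-0.002, 1.0, 0.0], [0.001, 0.0, -1.0]]
force: [-0.1, 0.4, 0.0]
finger_gap: 1.002
gripper_force: 0.0
```

>>> {"fn": "arm_command", "kwargs": {
  "rows": [
    [1,-0.2,0,0,0,0,0],
    [1,-0.4,0,0,0,0,0],
    [1,-0.6,0,0,0,0,0],
    [1,-0.8,0,0,0,0,0],
    [1,-0.9,0,0,0,0,0]
  ]
}}

```text
clock: 4.05
position: [474.7, -48.4, 27.2]
eef_rot: [[-1.0, -0.0, 0.002], [-0.0, 1.0, 0.0], [-0.002, 0.0, -1.0]]
force: [-0.3, 0.3, -0.2]
finger_gap: 0.997
gripper_force: 0.0
```

```bash
python3 -c "
from h import *
np.set_printoptions(precision=3,suppress=True)
go((575,-53,27),)
c=cap('top')
for l in ['tray']:
        for r in bot.find_in(l,'top')[:4]: p=w(c,r['xyz']); print(l,r['score'],p,px(c,p))
"
```

```text
clock 4.05 pos [474.7 -48.4  27.2] F [-0.3  0.3 -0.2]
(575, -53, 27) -> [-2.507 -0.114  0.01 ] turn [0.001 0.011 0.001]
tray 0.92 [ 289.356 -253.634    5.84 ] [347.627 309.054]
tray 0.9 [600.043 -57.696   7.58 ] [281.722 198.454]
tray 0.89 [ 697.638 -416.655    4.727] [404.67  169.447]
tray 0.58 [ 310.792 -536.92     7.17 ] [447.797 304.405]
```

>>> {"fn": "arm_command", "kwargs": {
  "rows": [
    [1,-0.25,-0.05,0,0,0,0],
    [1,-0.5,-0.1,0,0,0,0],
    [1,-0.8,-0.1,0,0,0,0],
    [1,-1.1,-0.1,0,0,0,0],
    [1,-1.4,-0.1,0,0,0,0]
  ]
}}

```text
clock: 4.65
position: [529.6, -52.8, 26.4]
eef_rot: [[-1.0, 0.0, -0.001], [0.0, 1.0, 0.0], [0.001, 0.0, -1.0]]
force: [-4.2, 0.4, 3.1]
finger_gap: 0.995
gripper_force: 1.9
```

>>> {"fn": "arm_command", "kwargs": {
  "rows": [
    [1,-0.2,0,0,0,0,0],
    [1,-0.35,0,0,0,0,0],
    [1,-0.5,0,0,0,0,0],
    [1,-0.65,0,0,0,0,0],
    [1,-0.75,0,0,0,0,0]
  ]
}}

```text
clock: 5.15
position: [559.7, -52.4, 26.5]
eef_rot: [[-1.0, -0.0, 0.0], [-0.0, 1.0, 0.0], [-0.0, 0.0, -1.0]]
force: [-2.4, -0.5, 0.1]
finger_gap: 1.001
gripper_force: 0.9
```

```bash
python3 -c "
from h import *
np.set_printoptions(precision=3,suppress=True)
go((575,-53,27),)
c=cap('scene','s2')
import cv2
cv2.imwrite('pics/s2c.png',cv2.resize(cv2.imread('pics/s2.png')[170:310,220:410],None,fx=4,fy=4,interpolation=cv2.INTER_CUBIC))
"
```

```text
clock 5.15 pos [559.7 -52.4  26.5] F [-2.4 -0.5  0.1]
(575, -53, 27) -> [-0.381 -0.014 -0.013] turn [0.001 0.002 0.001]
```

View pics/s2c.png

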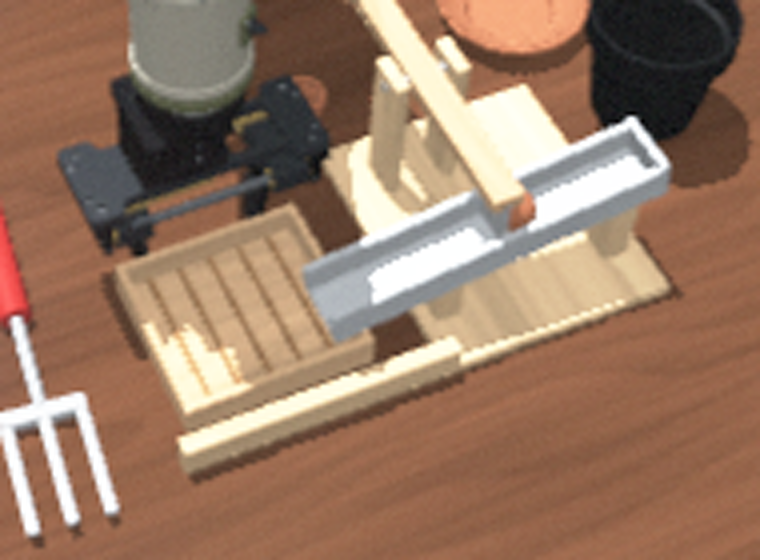

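The tray is square to the bar, about 15-20 mm short (gap at crop (280,400)). I'll keep pushing gently.

>>> {"fn": "arm_command", "kwargs": {
  "rows": [
    [1,-0.1,0,0,0,0,0],
    [1,-0.2,0,0,0,0,0],
    [1,-0.3,0,0,0,0,0],
    [1,-0.38,0,0,0,0,0],
    [1,-0.4,0,0,0,0,0]
  ]
}}

```text
clock: 5.7
position: [575.5, -52.5, 26.5]
eef_rot: [[-1.0, -0.0, 0.0], [-0.0, 1.0, 0.0], [-0.0, 0.0, -1.0]]
force: [-3.6, -0.1, 1.8]
finger_gap: 1.003
gripper_force: 1.7
```

>>> {"fn": "arm_command", "kwargs": {
  "rows": [
    [1,-0.03,0,0,0,0,0],
    [1,-0.06,0,0,0,0,0],
    [1,-0.09,0,0,0,0,0],
    [1,-0.12,0,0,0,0,0],
    [1,-0.15,0,0,0,0,0]
  ]
}}

```text
clock: 6.2
position: [576.6, -52.5, 26.2]
eef_rot: [[-1.0, 0.001, -0.01], [0.001, 1.0, 0.002], [0.01, 0.002, -1.0]]
force: [-30.2, 1.9, 26.6]
finger_gap: 1.001
gripper_force: 15.2
```

The force rise says the tray is against the stop. I'll back off, then rise.

>>> {"fn": "arm_command", "kwargs": {
  "rows": [
    [1,0.2,0,0,0,0,0],
    [1,0.6,0,0,0,0,0],
    [1,1.3,0,0,0,0,0],
    [1,2.2,0,0,0,0,0],
    [0.8,3.0,0,0,0,0,0]
  ]
}}

```text
clock: 6.7
position: [460.2, -52.6, 26.5]
eef_rot: [[-1.0, 0.0, 0.001], [0.0, 1.0, 0.0], [-0.001, 0.0, -1.0]]
force: [0.1, -0.8, 0.1]
finger_gap: 0.965
gripper_force: 0.0
```

>>> {"fn": "arm_command", "kwargs": {
  "rows": [
    [0.4,0,0,-0.8,0,0,0],
    [0,0,0,-1.8,0,0,0],
    [0,0,0,-2.9,0,0,0],
    [0,0,0,-3.9,0,0,0],
    [0,0,0,-4.4,0,0,0]
  ]
}}

```text
clock: 7.2
position: [462.8, -52.7, 206.4]
eef_rot: [[-1.0, 0.0, 0.006], [0.0, 1.0, 0.001], [-0.006, 0.001, -1.0]]
force: [1.1, 0.0, -0.7]
finger_gap: 0.539
gripper_force: 0.0
```

```bash
python3 - <<'E'
from h import *
np.set_printoptions(precision=1,suppress=True)
p=np.load('p.npy');a=p[2];Rd=np.array([[np.cos(a),-np.sin(a)],[np.sin(a),np.cos(a)]])
go((456,131,200),(456,131,155))
c=cap('top','t3')
for l in ['tray','paddle']:
    for r in bot.find_in(l,'top')[:3]:
        q=w(c,r['xyz']);print(l,r['score'],q)
        if l=='tray' and 600<q[0]<680 and abs(q[1])<150:
            print('in disp',Rd.T@(q[:2]-p[:2]))
i=cv2.imread('pics/t3.png')[125:265,150:340]
cv2.imwrite('pics/t3c.png',cv2.resize(i,None,fx=4,fy=4,interpolation=cv2.INTER_CUBIC))
E
```

```text
clock 7.2 pos [462.8 -52.7 206.4] F [ 1.1  0.  -0.7]
(456, 131, 200) -> [0.2 4.6 0.2] turn [ 0.  0. -0.]
(456, 131, 155) -> [0.2 4.6 1.3] turn [ 0.  0. -0.]
tray 0.94 [ 312.5 -536.6    5. ]
tray 0.84 [ 289.1 -253.7    7.2]
tray 0.76 [ 697.6 -417.2    1.9]
paddle 0.95 [552.6 132.  131.6]
```

View pics/t3c.png

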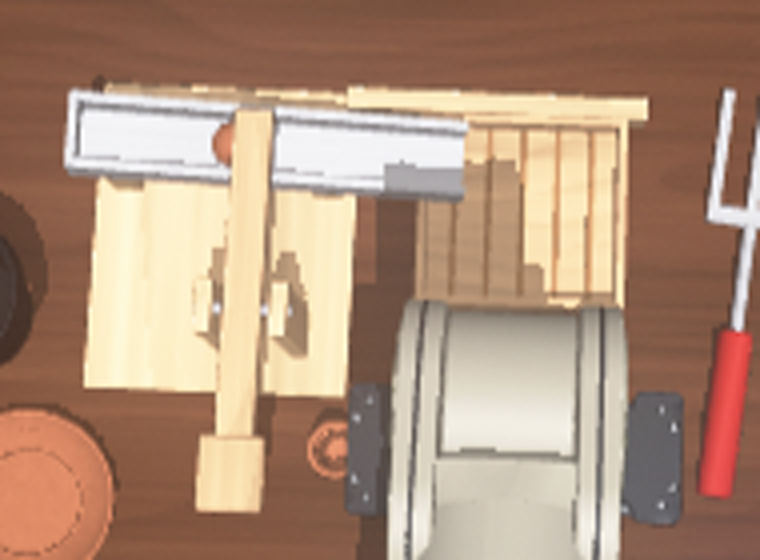

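The tray lies flush against the bar (far edge at crop (550,115)) with the chute mouth over it. Next I'll move above the paddle with the fingers shut.

>>> {"fn": "arm_command", "kwargs": {
  "rows": [
    [0,0,1.0,0,0,0,0],
    [0,0.1,2.1,0,0,0,0],
    [0,0.1,3.2,0,0,0,0],
    [0,0.1,4.2,0,0,0,0],
    [0,0.1,4.6,0,0,0,0]
  ]
}}

```text
clock: 7.85
position: [456.1, 135.3, 201.1]
eef_rot: [[-1.0, -0.005, -0.002], [-0.005, 1.0, 0.0], [0.002, 0.0, -1.0]]
force: [-0.7, -0.7, -0.3]
finger_gap: 0.019
gripper_force: 0.0
```

>>> {"fn": "arm_command", "kwargs": {
  "rows": [
    [0,0,0,0.3,0,0,0],
    [0,0,0,0.7,0,0,0],
    [0,0,0,0.9,0,0,0],
    [0,0,0,1.0,0,0,0],
    [0,0,0,1.0,0,0,0]
  ]
}}

```text
clock: 8.35
position: [457.0, 130.5, 161.9]
eef_rot: [[-1.0, 0.001, -0.001], [0.001, 1.0, -0.001], [0.001, -0.001, -1.0]]
force: [-0.4, 0.3, -0.4]
finger_gap: 0.004
gripper_force: 0.0
```

```bash
python3 - <<'E'
from h import *
go((457,131,151),(457,131,122))
print(bot.get_obs()['finger_gap'])
c=cap('wrist','w4');cap('scene','s4')
i=cv2.imread('pics/s4.png')[150:300,210:410]
a=cv2.resize(i,(400,300));b=cv2.resize(cv2.imread('pics/w4.png'),(400,300))
cv2.imwrite('pics/x4.png',np.hstack([a,b]))
E
```

```text
clock 8.35 pos [457.  130.5 161.9] F [-0.4  0.3 -0.4]
(457, 131, 151) -> [0.001 0.012 0.272] turn [-0.004 -0.007 -0.009]
(457, 131, 122) -> [-0.     0.012  0.997] turn [-0.004 -0.007 -0.009]
0.003988387941240012
```

View pics/x4.png

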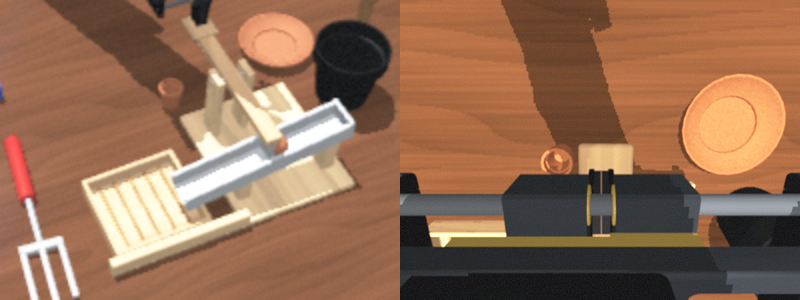

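The fingertips are centred over the paddle (left half at (203,25), right half at (605,158)) and the tray is home. I'll press.

>>> {"fn": "arm_command", "kwargs": {
  "rows": [
    [0,0,0,0.25,0,0,0],
    [0,0,0,0.5,0,0,0],
    [0,0,0,0.75,0,0,0],
    [0,0,0,0.95,0,0,0],
    [0,0,0,1.05,0,0,0]
  ]
}}

```text
clock: 8.95
position: [458.3, 131.7, 120.3]
eef_rot: [[-1.0, 0.0, 0.002], [0.0, 1.0, 0.001], [-0.002, 0.001, -1.0]]
force: [3.3, -0.2, 7.6]
finger_gap: 0.003
gripper_force: 3.2
```

>>> {"fn": "arm_command", "kwargs": {
  "rows": [
    [0,0,0,0,0,0,0],
    [0,0,0,0,0,0,0],
    [0,0,0,0,0,0,0],
    [0,0,0,0,0,0,0],
    [0,0,0,0,0,0,0]
  ]
}}

```text
clock: 9.45
position: [458.1, 131.7, 120.7]
eef_rot: [[-1.0, 0.0, 0.002], [0.0, 1.0, 0.001], [-0.002, 0.001, -1.0]]
force: [1.5, -0.2, 7.8]
finger_gap: 0.008
gripper_force: 3.2
```

```bash
python3 - <<'E'
from h import *
go((457,131,121))
cap('scene','s5')
i=cv2.imread('pics/s5.png')[150:300,210:410]
cv2.imwrite('pics/s5c.png',cv2.resize(i,(800,600),interpolation=cv2.INTER_CUBIC))
E
```

```text
clock 9.45 pos [458.1 131.7 120.7] F [ 1.5 -0.2  7.8]
(457, 131, 121) -> [ 0.028 -0.017 -0.007] turn [ 0.005  0.015 -0.001]
```

View pics/s5c.png

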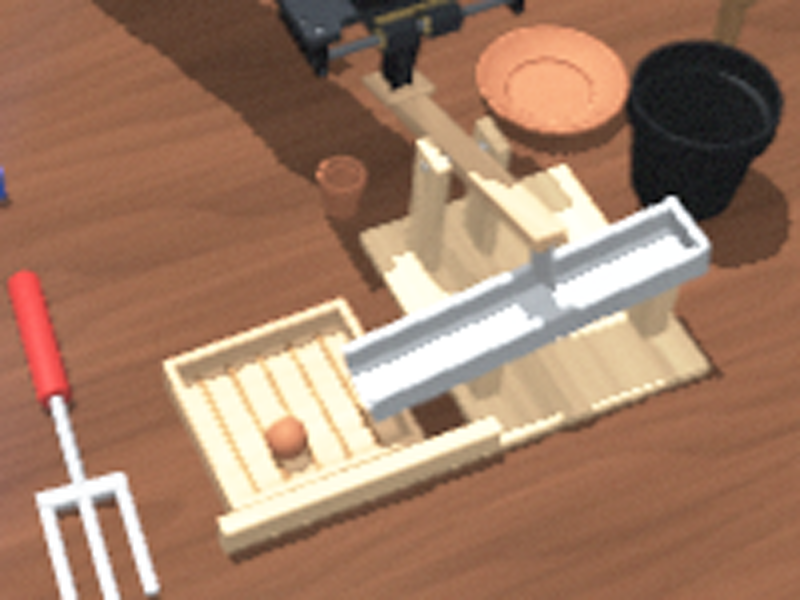

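The ball is in the tray at crop (287,437), and the gate is up at (545,270). I'll let the paddle rise gently and clear off.

>>> {"fn": "arm_command", "kwargs": {
  "rows": [
    [0,0,0,-0.25,0,0,0],
    [0,0,0,-0.5,0,0,0],
    [0,0,0,-0.75,0,0,0],
    [0,0,0,-1.1,0,0,0],
    [0,0,0,-1.6,0,0,0]
  ]
}}

```text
clock: 10.0
position: [456.6, 131.0, 184.4]
eef_rot: [[-1.0, 0.0, -0.001], [0.0, 1.0, -0.001], [0.001, -0.001, -1.0]]
force: [0.4, -0.4, 0.2]
finger_gap: 0.005
gripper_force: 0.0
```

>>> {"fn": "arm_command", "kwargs": {
  "rows": [
    [0,0,0,-0.5,0,0,0],
    [0,0,0,-1.0,0,0,0],
    [0,0,0,-1.5,0,0,0],
    [0,0,0,-1.5,0,0,0],
    [0,0,0,-1.5,0,0,0]
  ]
}}

```text
clock: 10.5
position: [457.2, 131.3, 244.4]
eef_rot: [[-1.0, 0.0, 0.0], [0.0, 1.0, 0.0], [-0.0, 0.0, -1.0]]
force: [0.3, 0.2, 0.1]
finger_gap: 0.003
gripper_force: 0.0
```

>>> {"fn": "arm_command", "kwargs": {
  "rows": [
    [0,0,0,0,0,0,0],
    [0,0,0,0,0,0,0],
    [0,0,0,0,0,0,0],
    [0,0,0,0,0,0,0],
    [0,0,0,0,0,0,0]
  ]
}}

```text
clock: 11.0
position: [457.2, 131.4, 244.4]
eef_rot: [[-1.0, 0.0, -0.0], [0.0, 1.0, -0.0], [0.0, -0.0, -1.0]]
force: [-0.3, 0.5, -0.6]
finger_gap: 0.004
gripper_force: 0.0
```

```bash
python3 - <<'E'
from h import *
go((457,131,121))
np.set_printoptions(precision=1,suppress=True)
for k in range(3):
    c=cap('scene','s6')
    for r in bot.find_in('seed_ball','scene')[:3]: print(round(r['score'],2),w(c,r['xyz']))
i=cv2.imread('pics/s6.png')[150:300,210:410]
cv2.imwrite('pics/s6c.png',cv2.resize(i,(800,600),interpolation=cv2.INTER_CUBIC))
E
```

```text
clock 11.0 pos [457.2 131.4 244.4] F [-0.3  0.5 -0.6]
(457, 131, 121) -> [ 3.000e-03 -1.100e-02  3.084e+00] turn [-0.001 -0.002 -0.   ]
0.62 [684.8 -90.6  32.5]
0.63 [686.7 -89.6  31.6]
0.54 [683.  -87.9  32.7]
```

View pics/s6c.png

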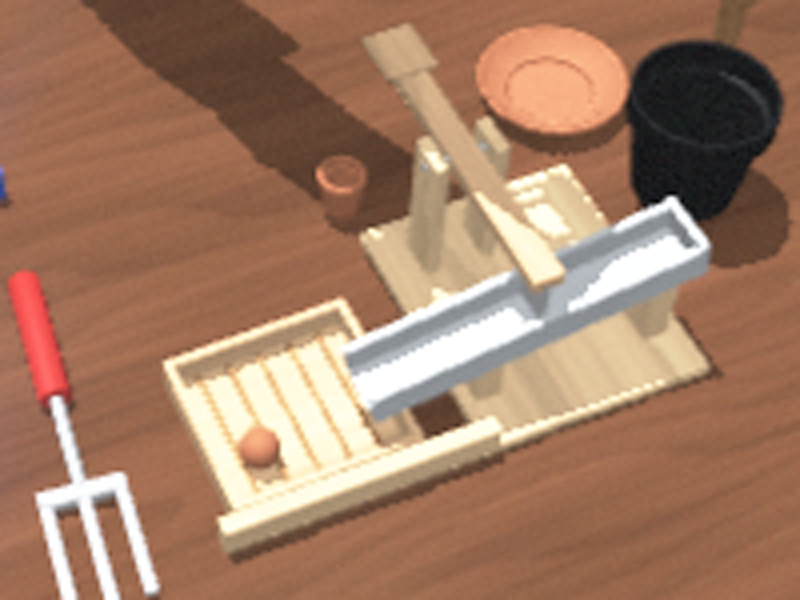

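The lever is back level and the gate is shut. The ball has moved from (287,437) to (259,447), so I'll give it time to settle and check that it has stopped.

>>> {"fn": "arm_command", "kwargs": {
  "rows": [
    [0,0,0,0,0,0,0],
    [0,0,0,0,0,0,0],
    [0,0,0,0,0,0,0],
    [0,0,0,0,0,0,0],
    [0,0,0,0,0,0,0]
  ]
}}

```text
clock: 11.8
position: [457.2, 131.4, 244.6]
eef_rot: [[-1.0, 0.0, 0.0], [0.0, 1.0, 0.0], [-0.0, 0.0, -1.0]]
force: [-0.5, 0.6, -0.8]
finger_gap: 0.009
gripper_force: 0.0
```

>>> {"fn": "arm_command", "kwargs": {
  "rows": [
    [0,0,0,0,0,0,0],
    [0,0,0,0,0,0,0],
    [0,0,0,0,0,0,0],
    [0,0,0,0,0,0,0],
    [0,0,0,0,0,0,0]
  ]
}}

```text
clock: 12.3
position: [457.2, 131.5, 244.6]
eef_rot: [[-1.0, 0.0, 0.0], [0.0, 1.0, 0.0], [-0.0, 0.0, -1.0]]
force: [0.7, 0.4, 0.8]
finger_gap: 0.005
gripper_force: 0.0
```

>>> {"fn": "arm_command", "kwargs": {
  "rows": [
    [0,0,0,0,0,0,0],
    [0,0,0,0,0,0,0],
    [0,0,0,0,0,0,0],
    [0,0,0,0,0,0,0],
    [0,0,0,0,0,0,0]
  ]
}}

```text
clock: 12.8
position: [457.2, 131.4, 244.5]
eef_rot: [[-1.0, 0.0, 0.0], [0.0, 1.0, 0.0], [-0.0, 0.0, -1.0]]
force: [0.5, 0.3, -0.2]
finger_gap: 0.008
gripper_force: 0.0
```

```bash
python3 - <<'E'
from h import *
np.set_printoptions(precision=1,suppress=True)
for k in range(12):
    c=cap('scene')
    if k%4==3 or k==0:
        m=bot.trace('seed_ball','scene')
        for r in m[:2]: v,u=np.nonzero(r['pixels']); print(bot.get_obs()['clock'],round(r['score'],2),u.mean(),v.mean(),len(u), ray(c,(u.mean(),v.mean()),25))
E
```

```text
12.9 0.67 274.0736842105263 261.41052631578947 95 [682.9 -88.5  25. ]
13.35 0.51 325.734693877551 189.23906705539358 686 [494.1 182.3  25. ]
13.35 0.49 333.7023788546256 225.95383259911895 5675 [639.6 132.5  25. ]
13.6 0.67 274.04347826086956 261.5507246376812 69 [683.3 -88.8  25. ]
```

```bash
python3 -c "
from bench import bot
print(bot.sign_off())"
```

```text
the job is handed in; nothing more can be done
None
```

The tray is square against the stop, the ball is at rest in it, the gate is shut, and the arm is clear of everything; I handed the job in at about 13.6 s, and the hand-in gave no verdict.

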